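# Let down a ratchet lift by lifting its pawl knob

### The job

Let down the small bench lift that carries the heater tap: pull up its orange crank knob so that the pawl clears the ratchet, let the crank turn back slowly under the load (taking a couple of seconds) as far as its stop, then put the knob down and let go. Leave the other lift, with the yellowed filler cap, raised as it is.

Things in the scene. Friction and masses are not known exactly. Their poses are not given: they have to be found in the camera images.
- tap_knob (a point): Upright round orange crank knob, 29 mm wide, 40 high, on the lift that carries the pale, rusty heater tap; turns freely on its own axis. Point: on its axis, 26 mm above its foot on the crank arm, 14 below its top; world z 0.074 at rest. Pulls straight up, 20 mm at most, against about 5 N, raising a pawl pin: 9 mm clears the teeth, 14 is right; springs down when let go. Grip from above.
- tap_axis (a point): On the upright axis of that crank, at the top of the arm, world z 0.048. The knob circles it at 75 mm radius. The lift is fixed: a blue round base 180 mm wide with saw teeth on the robot's side; behind the axis, 28 mm on, the aluminium table with the tap (up to z 0.13) and a blue mast 146 mm high. Nothing stands within 40 mm of the knob at its height.
- tap_crank (a joint): Turn of that crank, rad: about 0 at the start (wound up, table raised), growing as it is let back clockwise seen from above (knob passes round the robot's side of the axis, from its right to its left); 1.257 at the stop, table fully down. The load pulls this way with 2 to 8 N at the knob. Teeth 0.3 rad apart: put down anywhere, the pawl slides on to the next tooth or, past the last, to the stop.
- cap_knob (a point): The same point on the knob of the other lift, of the same make, whose table carries a yellowed, rusty, domed filler cap. That lift stays raised: leave it alone.

How it is judged:
By the outcome, as a careful person would: the job done as asked, in the order asked, and still so for the second after the job is handed in, with the robot touching nothing.
It also fails if it takes over 35 s, if anything falls off the work surface, if the arm or the gripper's body presses on something with over 40 N, if the wrist force passes 120 N, or if a joint passes its speed limit or range.

### The arm

A 6-joint arm with a two-finger parallel gripper is mounted at the origin on a cart in front of the work surface, level with it; the furniture and walls round the work are solid. World frame = base frame: x ahead of the robot, y to its left, z up, the work surface at z = 0. Lengths are in m, angles in degrees, forces in N, time in s.
With the tool pointing down it reaches from about 0.4 to 0.825 m from the base axis. Payload 7 kg.
Tool frame: the origin (TCP) lies midway between the tips of the shut fingers; the grasp point (between the pads) lies 19 mm behind it; z points along the fingers, y is the line along which they close (so a half turn about z gives the same grasp; the last joint's range is limited). The gripper opens to 85 mm and grips with 20 to 120 N. Pads are 22 mm wide; open, the fingers measure 114 mm over their backs; the gripper's body (76 mm by 85 mm) begins 54 mm behind the grasp point. The pads swing forward as they close: fully open they stand 13 mm farther back than shut.
Start: joints at [90.304, 20.546, 0.682, 0, -70.136, -16.507], TCP at [0.188, 0.648, 0.231] pointing down, gripper open.
Joint ranges: [-176.03, 176.03], [-82.01, 121.73], [-58.28, 71.71], [-173.87, 95.51], [-174.79, -0.11], [-173.66, 173.66]. Speed limits (degrees/s): [136.94, 136.94, 172.46, 180, 180, 180].

### API

Orientations are given as a 3x3 rotation matrix whose columns are the frame's x, y, z axes.
In Python, from workcell import monitor, viewer, job_done gives the robot as it stands.
- The arm moves only by the tool carry_out, never from a script. Its argument "steps" is a list that holds one entry, the list of rows, each a list of 5 numbers: the finger opening in mm, from 0 to 85.4, then the shift along the tool's x, y, z in mm, then the turn about the tool's z in rad. A call has 1 to 20 rows; each row is the pose to reach, as a shift and turn from the pose commanded when the call began, along the tool's axes at that moment; what a row does not reach only later rows make up. A row lasts 1/10 s, in which the tool goes at most 50 mm and 8.59 degrees, less where a joint would pass 70% of its speed; a pose out of reach is approached as far as the arm can. A call with a gripper value outside its range is refused whole. The fingers move at their own pace and stop on an object; "grip_force" is the grip in N (left out, the last holds). Time passes only in rows, so rows that repeat a pose let the fingers close. It gives the time, the measured TCP pose, the force, the opening and the grip force at its end, in the units of the state.
- monitor.get_obs(): the state, without advancing time (a new reading comes with each control period).
- viewer.capture(name): name is "side" or "top" or "wrist"; returns the picture (384x512x3 uint8, red, green, blue); there is no depth.
- viewer.camera_model(name): a dict with "fx", "fy", "cx", "cy" (pixels), "extrinsics" (4x4, takes a point from camera to world coordinates). Camera axes: x right, y up, looking along -z (the intrinsics and any distortion apply to the point x, -y, -z); pixel columns grow to the right and rows downward; lengths in m; the calibration is good to about 2 mm. A picture is of the moment at which its call begins: read the wrist's pose just before it. camera_model takes no time and is no camera call; for the wrist camera it gives the pose at the moment of the call.
- job_done(): hands the job in; it is judged then, once.
The state is a dict: "time_s": time; "q": joint angles; "qd": joint speeds; "joint_torque": joint torques, N m; "ee_pos": TCP position; "tool_rot": TCP orientation; "force": force on the tool from outside, world axes, zero at the start; "moment": the same for the moment, N m; "width": opening from 0.0 (shut) to 1.0 (fully open); "finger_force": force on a finger pad.
Only numpy, scipy, OpenCV 4.12 (cv2) and the standard library are available. Lean on these libraries where they do the work, as an engineer would, in place of code of your own. Each camera call takes 0.05 s, during which the arm holds its last target. There are 200 camera calls.

## Working session

There is one attempt and no reset: what is moved stays moved. The work goes in short steps, Python scripts to look and compute and a tool call to move; the robot and the scene stay as the last step left them, time stands still between calls to the robot, and variables do not carry over. Pictures are saved under pics/ and viewed, at most 10 in all, crops included, and the job is handed in when it is done.

Besides the shell and the picture viewer there is one more tool, called by a JSON object that holds its "op" and its "data". carry_out: Moves the arm, as the interface text tells. Its arguments: {"type":"object","properties":{"steps":{"type":"array","items":{"type":"array","items":{"type":"array","items":{"type":"number"}}}},"grip_force":{"type":"number"}},"required":["steps"]}

```bash
mkdir -p pics; python3 - <<'E'
from workcell import monitor, viewer
import cv2, numpy as np
o=monitor.get_obs(); print(o['time_s'],o['ee_pos'],o['tool_rot'],o['force'])
ims=[]
for n in ("side","top","wrist"):
    m=viewer.camera_model(n); im=viewer.capture(n)[:,:,::-1]
    cv2.imwrite(f"pics/{n}0.png",im); np.savez(f"{n}0.npz",**{k:np.array(m[k]) for k in("fx","fy","cx","cy","extrinsics")}); print(n,{k:v for k,v in m.items() })
E
```

```text
0.0 [0.18824847 0.64772861 0.23038621] [[ 9.60241096e-01 -2.79171861e-01 -3.31862949e-04]
 [-2.79172032e-01 -9.60239818e-01 -1.57132747e-03]
 [ 1.20002396e-04  1.60150006e-03 -9.99998710e-01]] [ 0.44096453 -0.41197999 -0.22686012]
side {'fx': 434.7293551357857, 'fy': 434.7293551357857, 'cx': 255.49118134420402, 'cy': 193.3266576410837, 'extrinsics': array([[-0.886227  ,  0.23314242, -0.40030778,  0.31220053],
       [-0.46323491, -0.45325367,  0.76156059,  0.77580396],
       [-0.00388889,  0.86035209,  0.50968534,  0.54431078],
       [ 0.        ,  0.        ,  0.        ,  1.        ]])}
top {'fx': 454.2238538025518, 'fy': 454.2238538025518, 'cx': 261.30256056328864, 'cy': 197.00589615927524, 'extrinsics': array([[ 0.00753393,  0.99241983, -0.12266261,  0.52376647],
       [-0.99910748,  0.0125691 ,  0.040327  ,  0.13492114],
       [ 0.04156307,  0.12224931,  0.99162877,  0.95293588],
       [ 0.        ,  0.        ,  0.        ,  1.        ]])}
wrist {'fx': 315.2814556932371, 'fy': 315.2814556932371, 'cx': 261.1282795753409, 'cy': 189.61693162619423, 'extrinsics': array([[-0.27895083,  0.91404388,  0.29446598,  0.26244664],
       [-0.96030446, -0.26593741, -0.08421775,  0.62606479],
       [ 0.0013308 , -0.3062696 ,  0.95194388,  0.37370989],
       [ 0.        ,  0.        ,  0.        ,  1.        ]])}
```

View pics/top0.png

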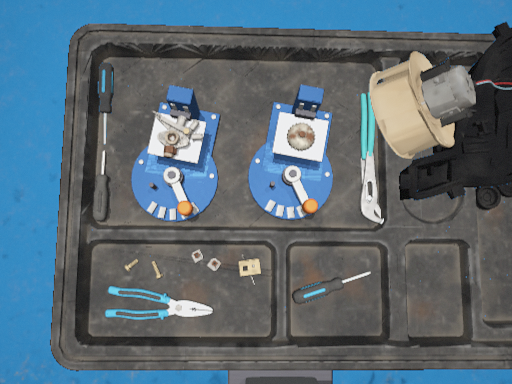

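View pics/side0.png

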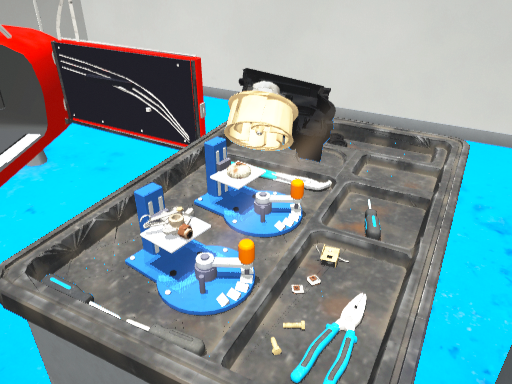

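The top view shows the tap lift on the left (orange knob about (185,208), hub (172,175)). The cap lift is on the right, with its knob at about (310,206). In the side view the tap knob is at about (246,251) and its hub at (204,262).

```bash
cat > h.py <<'E'
import numpy as np, cv2
def ray(m,u,v):
    E=np.array(m["extrinsics"]); d=E[:3,:3]@np.array([(u-m["cx"])/m["fx"],-(v-m["cy"])/m["fy"],-1]); return E[:3,3],d
def plane(m,u,v,z):
    c,d=ray(m,u,v); return c+d*(z-c[2])/d[2]
def tri(a,b):
    A=[];B=[]
    for c,d in(a,b):
        d=d/np.linalg.norm(d);P=np.eye(3)-np.outer(d,d);A.append(P);B.append(P@c)
    return np.linalg.lstsq(np.vstack(A),np.hstack(B),rcond=None)[0]
def orange(im):
    h=cv2.cvtColor(im,cv2.COLOR_BGR2HSV); k=cv2.inRange(h,(8,180,120),(22,255,255))
    n,l,s,c=cv2.connectedComponentsWithStats(k); return [(c[i].round(1),s[i]) for i in range(1,n) if s[i][4]>40]
E
python3 - <<'E'
from h import *
T=np.load("top0.npz");S=np.load("side0.npz")
for n in("top","side"): print(n,orange(cv2.imread(f"pics/{n}0.png")))
t=orange(cv2.imread("pics/top0.png"));s=orange(cv2.imread("pics/side0.png"))
for a in t:
  print(a[0],plane(T,*a[0],.08))
  for b in s: print(b[0],tri(ray(T,*a[0]),ray(S,*b[0])))
for z in(.048,.06): print(plane(T,172,175,z),plane(S,204,262,z))
print(tri(ray(T,172,175),ray(S,205,259)))
im=cv2.imread("pics/top0.png")[150:225,125:225]
cv2.imwrite("pics/c.png",np.hstack([cv2.resize(im,(400,300),interpolation=2),cv2.resize(cv2.imread("pics/side0.png")[230:305,165:265],(400,300),interpolation=2)]))
E
```

```text
top []
side [(array([296.9, 190.7]), array([291, 182,  13,  17, 175], dtype=int32)), (array([246.5, 254.1]), array([238, 240,  17,  24, 253], dtype=int32))]
[0.67788074 0.27760832 0.048     ] [0.67258428 0.28721662 0.048     ]
[0.67583709 0.2757162  0.06      ] [0.66387078 0.29902988 0.06      ]
[0.67764508 0.27762869 0.04607051]
```

View pics/c.png

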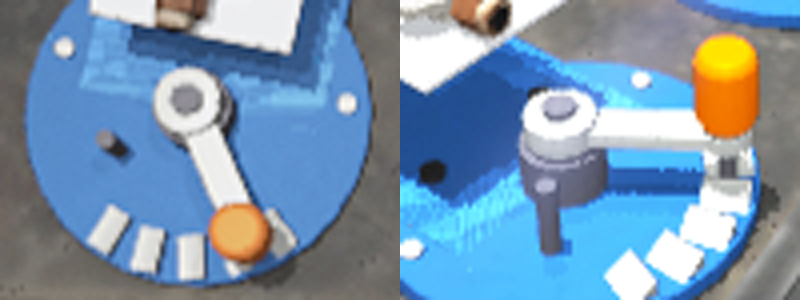

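The crop puts the tap crank's hub at top-view (171.7,175) and its knob at (184.7,208). In the side view the knob's centre is (246.5,251.7) and the hub (204.5,257).

```bash
python3 - <<'E'
from h import *
from workcell import monitor
T=np.load("top0.npz");S=np.load("side0.npz")
a=plane(T,171.7,175,.048); k=plane(T,184.7,208.3,.084); print("axis",a,"knob top",k)
print(tri(ray(T,184.7,208.3),ray(S,246.5,249)), plane(S,246.5,251.7,.068),plane(S,204.5,257,.048))
d=(k-a)[:2]; print(np.linalg.norm(d),np.degrees(np.arctan2(d[1],d[0])))
R=np.array(monitor.get_obs()['tool_rot']);p=monitor.get_obs()['ee_pos']
print(R.T@(np.array([k[0],k[1],.18])-p)*1000)
E
```

```text
axis [0.67787195 0.27820518 0.048     ] knob top [0.60766562 0.24583277 0.084     ]
[0.60859073 0.24724652 0.07218243] [0.60732415 0.24921248 0.068     ] [0.67949414 0.27512007 0.048     ]
0.07731043039128901 -155.24538742290693
[514.91481502 268.89904219  50.99759562]
```

{"op": "carry_out", "data": {"steps": [[[70,515,269,30,0],[70,515,269,30,0],[70,515,269,30,0],[70,515,269,30,0],[70,515,269,30,0],[70,515,269,30,0],[70,515,269,30,0],[70,515,269,30,0],[70,515,269,30,0],[70,515,269,30,0],[70,515,269,30,0],[70,515,269,30,0],[70,515,269,30,0],[70,515,269,30,0],[70,515,269,30,0],[70,515,269,30,0]]]}}

```text
time_s: 1.75
ee_pos: [0.6072, 0.2471, 0.2015]
tool_rot: [[0.961, -0.278, 0.0], [-0.278, -0.961, 0.0], [0.0, -0.0, -1.0]]
force: [-0.8, 0.2, -0.5]
width: 0.821
finger_force: 0.0
```

```bash
python3 - <<'E'
from h import *
from workcell import monitor,viewer
o=monitor.get_obs();m=viewer.camera_model("wrist");im=viewer.capture("wrist")[:,:,::-1].copy()
cv2.imwrite("pics/w1.png",im); np.savez("w1.npz",**{k:np.array(m[k]) for k in("fx","fy","cx","cy","extrinsics")})
print(o['time_s'],o['ee_pos'],o['tool_rot'],o['q'],o['force'])
for c,s in orange(im): print(c,s,plane(m,*c,.08))
E
```

```text
1.75 [0.60722464 0.24705349 0.20152398] [[ 9.60659692e-01 -2.77728163e-01  1.55636580e-04]
 [-2.77728195e-01 -9.60659660e-01  2.59012517e-04]
 [ 7.75787133e-05 -2.92047551e-04 -9.99999954e-01]] [ 3.91479577e+01  1.98105850e+01 -4.37752507e+00 -6.44588013e-03
 -6.57956054e+01  3.47300219e+01] [-0.84665924  0.19571279 -0.45282025]
```

View pics/w1.png

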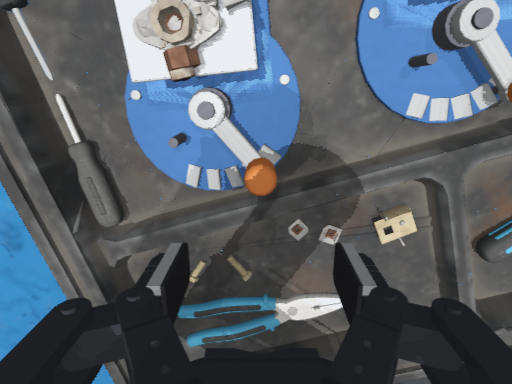

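The wrist view shows the tap knob at (261,177), between and ahead of the fingers. The hub is at (209,108), and the cap lift is clear on the right.

```bash
python3 - <<'E'
from h import *
m=np.load("w1.npz");im=cv2.imread("pics/w1.png")
h=cv2.cvtColor(im,cv2.COLOR_BGR2HSV)[150:205,235:290]
k=cv2.inRange(h,(5,150,80),(22,255,255));ys,xs=np.nonzero(k)
print(xs.min()+235,xs.max()+235,ys.min()+150,ys.max()+150,xs.mean()+235,ys.mean()+150)
u,v=xs.mean()+235,ys.mean()+150
p=plane(m,u,v,.078);a=plane(m,209,108,.05);print(p,a,np.hypot(*(p-a)[:2]))
S=np.load("side0.npz");T=np.load("top0.npz")
print(tri(ray(m,u,v),ray(S,246.5,249)),tri(ray(m,u,v),ray(T,184.7,208.3)))
E
```

```text
245 276 158 195 260.28661087866107 177.00627615062763
[0.61031559 0.24662761 0.078     ] [0.67807971 0.27548955 0.05      ] 0.07365451335574232
[0.60859356 0.24703658 0.07195218] [0.60880099 0.24719638 0.07238593]
```

{"op": "carry_out", "data": {"steps": [[[70,2,0,50,0],[70,2,0,90,0],[70,2,0,120,0],[70,2,0,135,0],[70,2,0,147,0],[70,2,0,147,0],[70,2,0,147,0]]], "grip_force": 50}}

```text
time_s: 2.5
ee_pos: [0.6105, 0.2463, 0.0556]
tool_rot: [[0.96, -0.278, 0.002], [-0.278, -0.96, 0.001], [0.001, -0.001, -1.0]]
force: [0.4, -0.0, -0.1]
width: 0.821
finger_force: 0.0
```

{"op": "carry_out", "data": {"steps": [[[0,0,0,0,0],[0,0,0,0,0],[0,0,0,0,0],[0,0,0,0,0],[0,0,0,0,0],[0,0,0,0,0],[0,0,0,0,0],[0,0,0,0,0]]], "grip_force": 50}}

```text
time_s: 3.3
ee_pos: [0.6106, 0.2467, 0.0557]
tool_rot: [[0.96, -0.278, 0.002], [-0.278, -0.96, 0.002], [0.002, -0.002, -1.0]]
force: [-1.2, 3.0, 5.5]
width: 0.32
finger_force: 48.8
```

```bash
python3 - <<'E'
from h import *
from workcell import monitor,viewer
o=monitor.get_obs();im=viewer.capture("side")[:,:,::-1].copy()
print(o['ee_pos'],o['force'],o['width']*85.4,o['finger_force'],o['time_s'])
cv2.imwrite("pics/s2.png",cv2.resize(im[180:310,130:310],None,fx=4,fy=4,interpolation=2))
E
```

```text
[0.61060987 0.24666318 0.05573263] [-1.23534114  3.02134544  5.52420575] 27.312218035150618 48.837800016626716 3.3
```

View pics/s2.png

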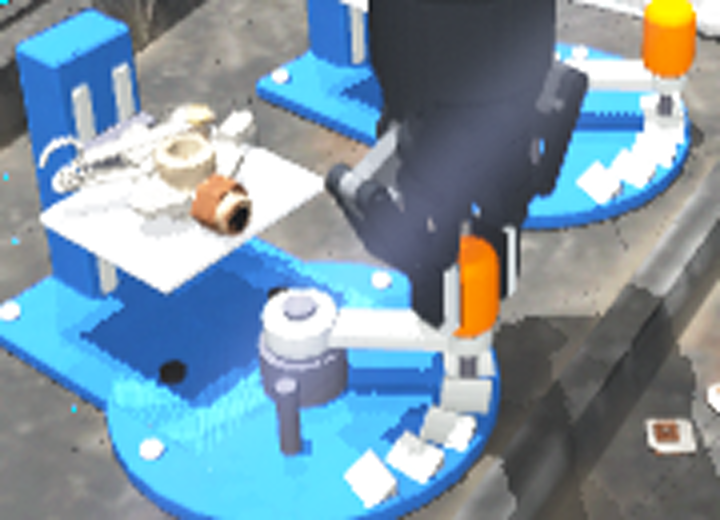

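The knob at about (475,285) in the crop is held between the fingers, so I'll lift it 14 mm.

{"op": "carry_out", "data": {"steps": [[[0,0,0,-3,0],[0,0,0,-6,0],[0,0,0,-9,0],[0,0,0,-12,0],[0,0,0,-14,0],[0,0,0,-14,0],[0,0,0,-14,0]]]}}

```text
time_s: 4.05
ee_pos: [0.6104, 0.247, 0.0685]
tool_rot: [[0.96, -0.279, 0.002], [-0.279, -0.96, 0.002], [0.001, -0.002, -1.0]]
force: [0.6, 6.3, -3.4]
width: 0.319
finger_force: 49.4
```

```bash
python3 - <<'E'
from h import *
from workcell import monitor,viewer
o=monitor.get_obs();im=viewer.capture("side")[:,:,::-1].copy()
print(o['ee_pos'],o['force'],o['width']*85.4,o['finger_force'],o['time_s'])
cv2.imwrite("pics/s3.png",cv2.resize(im[180:310,130:310],None,fx=4,fy=4,interpolation=2))
R=np.array(o['tool_rot']);a=np.array([.678,.2767]);k=np.array([.6095,.2467]);r=k-a
for t in np.linspace(0,1.30,14):
    c,s=np.cos(-t),np.sin(-t);d=np.array([[c,-s],[s,c]])@r-r
    print(t.round(2),(R.T@[*d,0]*1000).round(1),(k+d).round(3))
E
```

```text
[0.61036109 0.24699062 0.06853364] [ 0.63368815  6.27852451 -3.42870699] 27.221991002961115 49.36782851815224 4.05
0.0 [0. 0. 0.] [0.61  0.247]
0.1 [-4.5 -6.   0. ] [0.607 0.254]
0.2 [ -8.4 -12.4   0. ] [0.605 0.261]
0.3 [-11.6 -19.1   0. ] [0.604 0.268]
0.4 [-14.1 -26.1   0.1] [0.603 0.276]
0.5 [-15.9 -33.4   0.1] [0.604 0.283]
0.6 [-17.  -40.8   0.1] [0.605 0.291]
0.7 [-17.4 -48.3   0.1] [0.606 0.298]
0.8 [-17.  -55.7   0.1] [0.609 0.305]
0.9 [-15.8 -63.1   0.1] [0.612 0.312]
1.0 [-13.9 -70.3   0.2] [0.616 0.318]
1.1 [-11.3 -77.3   0.2] [0.62  0.324]
1.2 [ -8.  -84.1   0.2] [0.625 0.33 ]
1.3 [ -4.1 -90.4   0.2] [0.631 0.335]
```

View pics/s3.png

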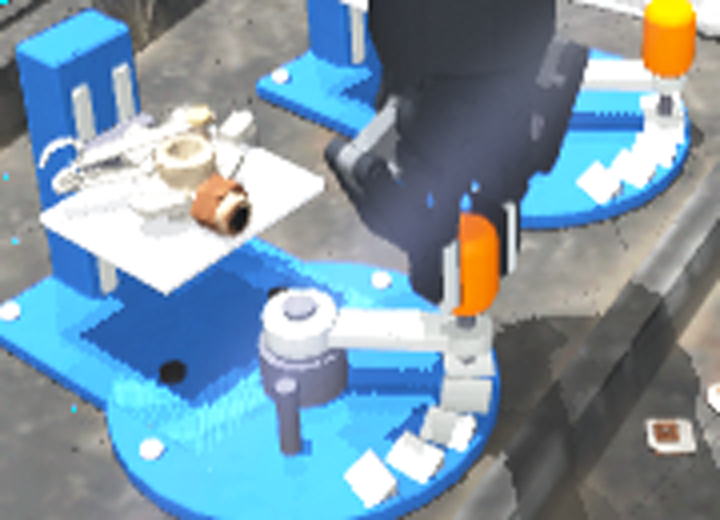

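The knob has risen about 13 mm: its foot is now at about (475,316) in the crop, up from 337. The load shows as 6 N in +y, so the pawl is clear, and I'll start letting the crank back.

{"op": "carry_out", "data": {"steps": [[[0,-2.3,-3,-1,0],[0,-4.5,-6,-1,0],[0,-6.5,-9.2,-1,0],[0,-8.4,-12.4,-1,0],[0,-10.1,-15.7,-1,0],[0,-11.6,-19.1,-1,0],[0,-12.9,-22.6,-1,0],[0,-14.1,-26.1,-1,0],[0,-15.1,-29.7,-1,0],[0,-15.9,-33.4,-1,0],[0,-16.5,-37.1,-1,0],[0,-17,-40.8,-1,0],[0,-17.3,-44.5,-1,0],[0,-17.4,-48.3,-1,0]]]}}

```text
time_s: 5.5
ee_pos: [0.606, 0.297, 0.069]
tool_rot: [[0.96, -0.279, -0.001], [-0.279, -0.96, -0.0], [-0.001, 0.001, -1.0]]
force: [-1.8, 4.8, -2.8]
width: 0.32
finger_force: 49.4
```

{"op": "carry_out", "data": {"steps": [[[0,0.1,-3.7,0,0],[0,0.4,-7.4,0,0],[0,0.9,-11.1,0,0],[0,1.6,-14.8,0,0],[0,2.5,-18.4,0,0],[0,3.5,-22,0,0],[0,4.7,-25.5,0,0],[0,6.1,-29,0,0],[0,7.7,-32.4,0,0],[0,9.4,-35.8,0,0],[0,11.3,-39,0,0],[0,11.3,-39,0,0],[0,11.3,-39,0,0]]]}}

```text
time_s: 6.8
ee_pos: [0.6272, 0.3325, 0.0687]
tool_rot: [[0.96, -0.279, -0.001], [-0.279, -0.96, 0.001], [-0.002, -0.001, -1.0]]
force: [-4.5, 8.4, -2.5]
width: 0.326
finger_force: 49.7
```

{"op": "carry_out", "data": {"steps": [[[0,-0.6,-1.5,0,0],[0,-0.3,-2.5,0,0],[0,0.2,-3.4,0,0],[0,0.2,-3.4,0,0],[0,0.2,-3.4,0,0]]]}}

```text
time_s: 7.3
ee_pos: [0.6273, 0.3328, 0.068]
tool_rot: [[0.96, -0.28, -0.004], [-0.28, -0.96, -0.003], [-0.003, 0.004, -1.0]]
force: [-6.9, 2.0, -3.3]
width: 0.319
finger_force: 49.8
```

```bash
python3 - <<'E'
from h import *
from workcell import monitor,viewer
o=monitor.get_obs();im=viewer.capture("side")[:,:,::-1].copy()
print(o['ee_pos'],o['force'],o['width']*85.4,o['moment'],o['time_s'])
d=np.array(o['ee_pos'])[:2]-[.678,.2767];print(np.hypot(*d),np.degrees(np.arctan2(d[1],d[0])))
cv2.imwrite("pics/s4.png",cv2.resize(im[160:310,110:310],None,fx=4,fy=4,interpolation=2))
E
```

```text
[0.62734633 0.33283643 0.06801915] [-6.91878152  1.95314881 -3.33585034] 27.212160513457338 [ 0.57475342  2.4783851  -0.0144495 ] 7.3
0.07561145990920352 132.06093256364034
```

View pics/s4.png

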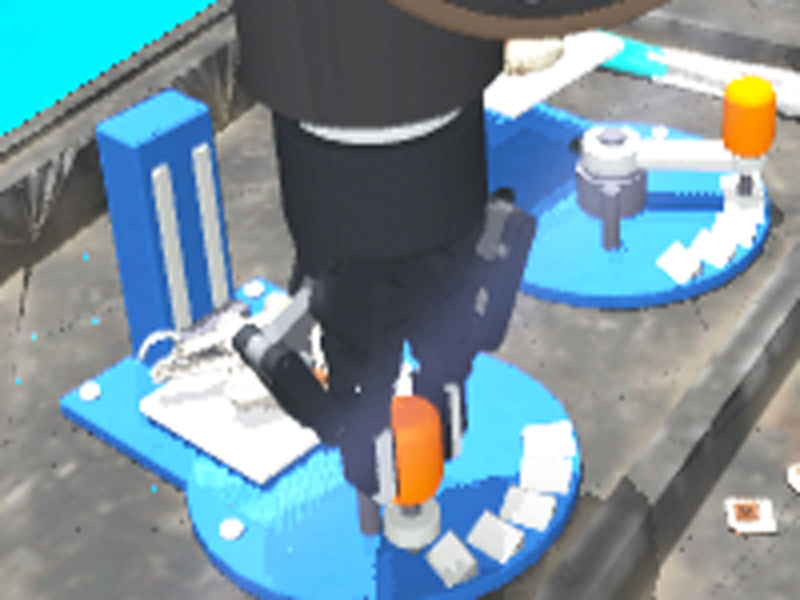

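The table is down (crop about (240,410)) and the crank arm is past the last tooth. The knob stopped moving and now pushes back, so it is at the stop. I'll put the knob down and let go.

{"op": "carry_out", "data": {"steps": [[[0,-0.5,0.8,3,0],[0,-0.5,0.8,6,0],[0,-0.5,0.8,9,0],[0,-0.5,0.8,12,0],[0,-0.5,0.8,14,0],[0,-0.5,0.8,14.5,0],[0,-0.5,0.8,14.5,0],[0,-0.5,0.8,14.5,0]]]}}

```text
time_s: 8.15
ee_pos: [0.6274, 0.3329, 0.0557]
tool_rot: [[0.96, -0.279, -0.002], [-0.279, -0.96, -0.002], [-0.002, 0.002, -1.0]]
force: [-9.7, 1.5, 7.5]
width: 0.32
finger_force: 50.9
```

{"op": "carry_out", "data": {"steps": [[[60,0,0,0,0],[60,0,0,0,0],[60,0,0,0,0],[60,0,0,0,0],[60,0,0,0,0],[60,0,0,-10,0],[60,0,0,-30,0],[60,0,0,-60,0],[60,0,0,-100,0],[60,0,0,-140,0],[60,-40,0,-160,0],[60,-80,0,-160,0],[60,-120,0,-160,0],[60,-120,0,-160,0],[60,-120,0,-160,0]]]}}

```text
time_s: 9.65
ee_pos: [0.5129, 0.3678, 0.2163]
tool_rot: [[0.961, -0.277, 0.001], [-0.277, -0.961, 0.001], [0.001, -0.002, -1.0]]
force: [-0.1, -0.6, 1.0]
width: 0.7
finger_force: 0.0
```

```bash
python3 - <<'E'
from h import *
from workcell import monitor,viewer
o=monitor.get_obs();im=viewer.capture("side")[:,:,::-1].copy()
print(o['ee_pos'],o['force'],o['time_s'])
cv2.imwrite("pics/s5.png",cv2.resize(im[160:310,110:310],None,fx=4,fy=4,interpolation=2))
E
```

```text
[0.51293137 0.36777277 0.21632856] [-0.05722171 -0.57050631  1.04222668] 9.65
```

View pics/s5.png

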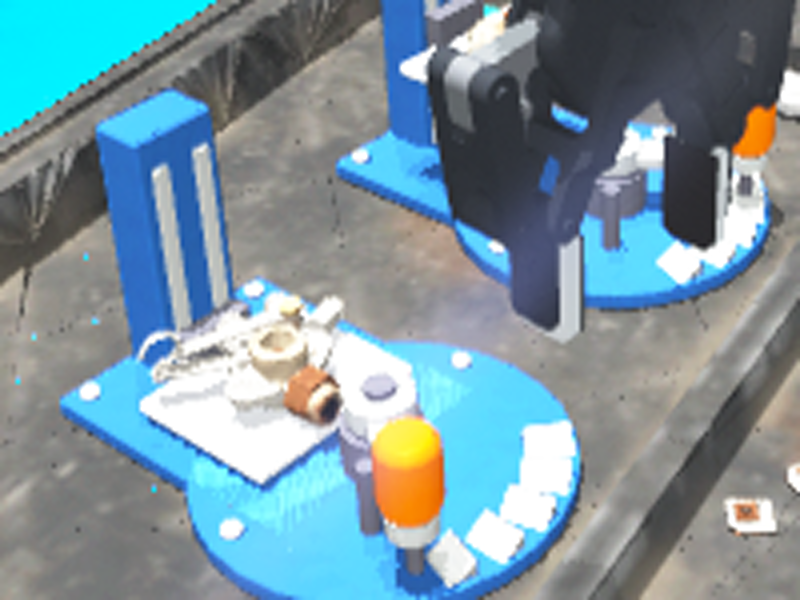

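The tap lift is fully down with the tap still on its table. The knob is seated at (408,470), past the last tooth, and the gripper is clear. The cap lift is still raised.

```bash
python3 -c "
from workcell import job_done
print(job_done())"
```

```text
the job is handed in; nothing more can be done
None
```

The heater-tap lift is down at its stop, with its knob put down and let go; the cap lift was left raised, and the job was handed in at about 10 s on the robot's clock.

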